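# Cover the seed dishes with their lids

### The arm

A 6-joint arm with a two-finger parallel gripper is mounted at the origin on the work surface. World frame = base frame: x ahead of the robot, y to its left, z up, the work surface at z = 0. Lengths are in mm, angles in rad, forces in N, time in s.
With the tool pointing down it reaches from about 350 to 725 mm from the base axis. Payload 6 kg.
Tool frame: the origin (TCP) lies at the very end of the fingers, on their centre line; the grasp point (between the pads) lies 19 mm behind it; z points along the fingers, x is the direction in which the jaws open and shut, and the axes are right-handed (so a half turn about z gives the same grasp; the last joint's range is limited). The gripper opens to 85 mm and grips with 20 to 120 N. Pads are 22 mm wide; open, the fingers measure 114 mm over their backs; the gripper's body (76 mm by 85 mm) begins 54 mm behind the grasp point. The pads swing forward as they close: fully open they stand 13 mm farther back than shut.
Start: joints at [1.613, 0.04, 0.085, 0, -1.615, -0.334], TCP at [172.58, 574.621, 231.261] pointing down, gripper open.
Joint ranges: [-2.56, 2.56], [-1.29, 2.01], [-1.08, 1.49], [-3.29, 1.98], [-2.81, -0.18], [-2.99, 2.99]. Speed limits (rad/s): [2.57, 2.57, 3.01, 3.14, 3.14, 3.14].

### API

Orientations are given as [roll, pitch, yaw] about the fixed x, y, z axes, in that order (R = Rz(yaw) Ry(pitch) Rx(roll)).
In Python, from workcell import * gives the robot as it stands.
- The arm moves only by the shell command python3 -m handwheel 'ROWS' [FORCE]. ROWS is JSON, a list that holds one entry, the list of rows, each a list of 7 numbers: the shift along the tool's x, y, z in m, then the turn, a rotation vector about the tool's x, y, z in rad, then the opening in per cent of the stroke, from 0 (shut) to 100 (fully open). In form: [[[x, y, z, wx, wy, wz, jaw], ...]]. A call has exactly 8 rows; each row is the pose to reach, as a shift and turn from the pose commanded when the call began, along the tool's axes at that moment; what a row does not reach only later rows make up. A row lasts 1/10 s, in which the tool goes at most 50 mm and 8.59 degrees, less where a joint would pass 70% of its speed; a pose out of reach is approached as far as the arm can. A call with a gripper value outside its range is refused whole. The fingers move at their own pace and stop on an object; FORCE is the grip in N (left out, the last holds). Time passes only in rows, so rows that repeat a pose let the fingers close, or fill a call up. It gives the time, the measured TCP pose, the force and the opening at its end, in the units of the state.
- get_obs(): the state, without advancing time (a new reading comes with each control period).
- get_image(name): name is "side" or "top"; returns (picture, depth): 420x560x3 uint8, blue, green, red; 420x560 float32, mm along the optical axis (not along the pixel's ray), 0 where there is no reading.
- camera_model(name): a dict with "K" (3x3 intrinsics, pixels), "D" ([k1, k2, p1, p2, k3] as OpenCV has them; the pictures are not rectified), "T" (4x4, takes a point from camera to world coordinates). Camera axes: x right, y up, looking along -z (the intrinsics and any distortion apply to the point x, -y, -z); pixel columns grow to the right and rows downward; lengths in mm; the calibration is good to about 2 mm. A picture is of the moment at which its call begins. camera_model takes no time and is no camera call.
- sign_off(): hands the job in, once; it reports no verdict.
The state is a dict: "time": time; "joints": joint angles; "qvel": joint speeds; "effort": joint torques, N m; "tool_pos": TCP position; "tool_rot": TCP orientation; "force": force on the tool from outside, world axes, zero at the start; "ft_torque": the same for the moment, N m; "width": finger opening in mm.
Only numpy, scipy, OpenCV 4.12 (cv2) and the standard library are available. Lean on these libraries where they do the work, as an engineer would, in place of code of your own. Each camera call takes 0.05 s, during which the arm holds its last target.

### The job

Cover each of the four clay seed dishes with the wooden lid of its own shape and size (round lids on round dishes, square on square, small on small, large on large), centred, lying flat on the rim and with square lids lined up with their dishes. Set each lid down gently rather than dropping it, and leave the dishes, the paper cup and the amber bottle where they stand.

Things in the scene. Friction and masses are not known exactly. Their poses are not given: they have to be found in the camera images.
- lid_round_small_center (a point): small round lid of pale wood, loose, lying on the table, knob up. Plate round, 68 mm across, 6 mm thick; on its middle stands a plain darker round knob 22 mm across, 34 mm tall, to lift it by. The point lies on the lid's middle line, 20 mm above the flat underside, half-way up the whole lid (40 mm); z up. Its yaw does not matter. 35 to 130 g.
- lid_round_large_center (a point): large round lid of pale wood, loose, lying on the table, knob up. Plate round, 102 mm across, 6 mm thick; on its middle stands a plain darker round knob 22 mm across, 34 mm tall, to lift it by. The point lies on the lid's middle line, 20 mm above the flat underside, half-way up the whole lid (40 mm); z up. Its yaw does not matter. 35 to 130 g.
- lid_square_small_center (a point): small square lid of pale wood, loose, lying on the table, knob up. Plate square, 62 x 62 mm, 6 mm thick; on its middle stands a plain darker square knob 22 x 22 mm with sides parallel to the plate's, 34 mm tall, to lift it by. The point lies on the lid's middle line, 20 mm above the flat underside, half-way up the whole lid (40 mm); z up, x and y along the plate's sides. A quarter turn makes no difference. 35 to 130 g.
- lid_square_large_center (a point): large square lid of pale wood, loose, lying on the table, knob up. Plate square, 92 x 92 mm, 6 mm thick; on its middle stands a plain darker square knob 22 x 22 mm with sides parallel to the plate's, 34 mm tall, to lift it by. The point lies on the lid's middle line, 20 mm above the flat underside, half-way up the whole lid (40 mm); z up, x and y along the plate's sides. A quarter turn makes no difference. 35 to 130 g.
- dish_round_small: small round open dish of red-brown clay, loose, standing on the table with a few beans in it: round, 56 mm across outside at the rim (48 mm at the foot), 30 mm high, wall 5 mm, level rim. Origin at the centre of its underside, z up. Its yaw does not matter. The small round lid overhangs its rim by 6 mm all round when centred. 160 to 460 g.
- dish_round_large: large round open dish of red-brown clay, loose, standing on the table with a few beans in it: round, 90 mm across outside at the rim (77 mm at the foot), 30 mm high, wall 5 mm, level rim. Origin at the centre of its underside, z up. Its yaw does not matter. The large round lid overhangs its rim by 6 mm all round when centred. 160 to 460 g.
- dish_square_small: small square open dish of red-brown clay, loose, standing on the table with a few beans in it: square, 50 x 50 mm outside, 30 mm high, wall 5 mm, level rim. Origin at the centre of its underside, z up, x and y along its sides. The small square lid overhangs its rim by 6 mm all round when centred. 160 to 460 g.
- dish_square_large: large square open dish of red-brown clay, loose, standing on the table with a few beans in it: square, 80 x 80 mm outside, 30 mm high, wall 5 mm, level rim. Origin at the centre of its underside, z up, x and y along its sides. The large square lid overhangs its rim by 6 mm all round when centred. 160 to 460 g.
- cup: tan paper cup, empty, open upward, loose, among the dishes and lids: 72 mm across at the rim, 85 mm tall; origin at the centre of its underside, z up. Not part of the job.
- bottle: amber glass bottle with a black cap, loose, beyond the dishes: 48 mm across, 85 mm tall; origin at the centre of its underside, z up. Not part of the job.
Things that resemble listed ones, but are neither listed nor needed, are in the scene too. Leave any yellow look-alike of the part that bears lid_round_small_center alone.

How it is judged (in metres and radians):
At the end, for the whole second after the job is handed in: Every lid lies on the dish of its own shape and size: middles within 10 mm seen from above, flat on the rim (height within 4 mm, tilt under 0.08 rad), square lids within 0.2 rad of the dish's sides (any quarter turn), dishes upright on the table, lids released and at rest (horizontal distance between lid_round_small_center and dish_round_small below 0.01 m and z of lid_round_small_center in the frame of dish_round_small between 0.046 and 0.054 m and angle between each of lid_round_small_center, dish_round_small, lid_round_large_center, dish_round_large, lid_square_small_center, dish_square_small, lid_square_large_center, dish_square_large's own z axis and vertical below 0.08 rad and linear speed of each of lid_round_small, lid_round_large, lid_square_small, lid_square_large below 0.02 m/s and height (world z) of each of dish_round_small, dish_round_large, dish_square_small, dish_square_large below 0.006 m and horizontal distance between lid_round_large_center and dish_round_large below 0.01 m and z of lid_round_large_center in the frame of dish_round_large between 0.046 and 0.054 m and horizontal distance between lid_square_small_center and dish_square_small below 0.01 m and z of lid_square_small_center in the frame of dish_square_small between 0.046 and 0.054 m and (angle between the x axis of lid_square_small_center and the x axis of dish_square_small, either way round below 0.2 rad or angle between the x axis of lid_square_small_center and the y axis of dish_square_small, either way round below 0.2 rad) and horizontal distance between lid_square_large_center and dish_square_large below 0.01 m and z of lid_square_large_center in the frame of dish_square_large between 0.046 and 0.054 m and (angle between the x axis of lid_square_large_center and the x axis of dish_square_large, either way round below 0.2 rad or angle between the x axis of lid_square_large_center and the y axis of dish_square_large, either way round below 0.2 rad)); the robot touches nothing.
It fails at once if a dish is pushed more than 30 mm from its place (distance of any of dish_round_small, dish_round_large, dish_square_small, dish_square_large from where it was at the start of the episode above 0.03 m).
It fails at once if a lid is dropped or thrown (faster than 0.65 m/s with no finger on it: a fall of about 20 mm) ((linear speed of lid_round_small above 0.65 m/s and contact force between lid_round_small and the fingers below 0.01 N) or (linear speed of lid_round_large above 0.65 m/s and contact force between lid_round_large and the fingers below 0.01 N) or (linear speed of lid_square_small above 0.65 m/s and contact force between lid_square_small and the fingers below 0.01 N) or (linear speed of lid_square_large above 0.65 m/s and contact force between lid_square_large and the fingers below 0.01 N)).
It fails at once if the cup or the bottle is pushed more than 30 mm or knocked over ((distance of cup from where it was at the start of the episode above 0.03 m or angle between cup's own z axis and vertical above 0.5 rad) or (distance of bottle from where it was at the start of the episode above 0.03 m or angle between bottle's own z axis and vertical above 0.5 rad)).
It also fails if it takes over 106 s, if anything falls off the work surface, if the arm or the gripper's body presses on something with over 40 N, if the wrist force passes 120 N, or if a joint passes its speed limit or range.

## Working session

There is one attempt and no reset: what is moved stays moved. The work goes in short steps, Python scripts to look and compute and a shell command to move; the robot and the scene stay as the last step left them, time stands still between calls to the robot, and variables do not carry over. Pictures are saved under pics/ and viewed, and the job is handed in when it is done.

```bash
mkdir -p pics; ls
python3 - <<'E'
from workcell import *
import cv2,numpy as np
np.set_printoptions(precision=3,suppress=True)
print(get_obs())
for n in ["top","side"]:
    p,d=get_image(n); cv2.imwrite(f"pics/{n}0.png",p); np.save(f"pics/{n}0.npy",d)
    m=camera_model(n); print(n,m["K"],m["D"],m["T"])
E
```

```text
pics
{'time': 0.0, 'joints': array([ 1.613,  0.041,  0.084, -0.   , -1.616, -0.334]), 'qvel': array([-0.001,  0.   ,  0.001, -0.   , -0.001,  0.   ]), 'effort': array([  0.   , -36.82 ,  34.743,   6.933,  -0.005,   0.   ]), 'tool_pos': array([172.435, 574.341, 230.307]), 'tool_rot': array([-3.141, -0.002, -1.863]), 'force': array([-0.264, -0.08 , -0.29 ]), 'ft_torque': array([-0.026, -0.047, -0.004]), 'width': 85.40400966183134}
top [[387.601   0.    276.773]
 [  0.    387.601 207.912]
 [  0.      0.      1.   ]] [-0.11  0.    0.    0.    0.  ] [[   0.01     0.994   -0.107  490.973]
 [  -1.       0.007   -0.029  -97.511]
 [  -0.028    0.107    0.994 1094.631]
 [   0.       0.       0.       1.   ]]
side [[473.83    0.    274.363]
 [  0.    473.83  208.694]
 [  0.      0.      1.   ]] [-0.125  0.     0.     0.     0.   ] [[ -0.905   0.291  -0.311 270.564]
 [ -0.426  -0.599   0.678 624.842]
 [  0.011   0.746   0.666 715.744]
 [  0.      0.      0.      1.   ]]
```

View pics/top0.png

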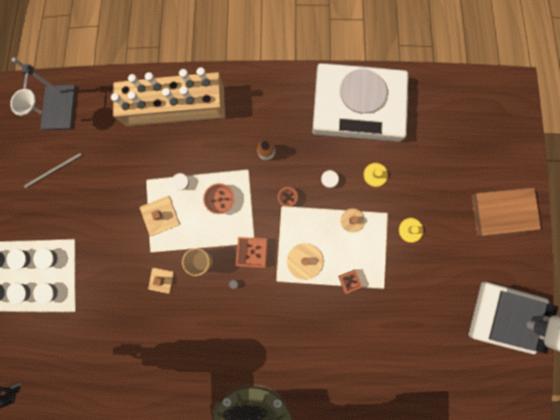

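View pics/side0.png

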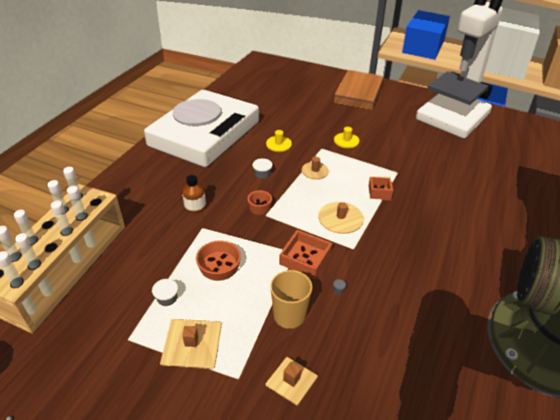

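```bash
cat > h.py <<'E'
from workcell import *
import cv2,numpy as np
np.set_printoptions(precision=2,suppress=True)
def ray(n,uv,z):
    m=camera_model(n); uv=np.array(uv,float).reshape(-1,1,2)
    q=cv2.undistortPoints(uv,np.array(m["K"]),np.array(m["D"])).reshape(-1,2)
    T=np.array(m["T"]); d=np.c_[q[:,0],-q[:,1],-np.ones(len(q))]@T[:3,:3].T
    o=T[:3,3]; return o+d*((z-o[2])/d[:,2])[:,None]
def grab(n,tag):
    p,d=get_image(n); cv2.imwrite(f"pics/{n}{tag}.png",p); np.save(f"pics/{n}{tag}.npy",d); return p,d
E
python3 - <<'E'
import cv2
p=cv2.imread("pics/top0.png")[140:310,130:440]; cv2.imwrite("pics/topz.png",cv2.resize(p,None,fx=2.5,fy=2.5,interpolation=cv2.INTER_CUBIC))
h=cv2.cvtColor(cv2.imread("pics/top0.png"),cv2.COLOR_BGR2HSV)
for c in [(145,205),(170,225),(155,282),(300,250),(347,214),(235,199),(205,200),(262,262),(238,240),(345,290),(280,197),(158,215),(161,281),(310,261),(196,250),(190,268),(300,300),(265,225)]: print(c,h[c[1],c[0]])
h=cv2.cvtColor(cv2.imread("pics/side0.png"),cv2.COLOR_BGR2HSV)
print('side')
for c in [(205,350),(280,382),(330,218),(310,172),(190,334),(291,372),(340,210),(205,262),(285,260),(280,310)]: print(c,h[c[1],c[0]])
E
```

```text
(145, 205) [ 15 123 218]
(170, 225) [ 18 107 240]
(155, 282) [ 12 151 166]
(300, 250) [ 17 113 235]
(347, 214) [ 17 112 234]
(235, 199) [ 14  61 168]
(205, 200) [  9 128 129]
(262, 262) [  9 150 197]
(238, 240) [ 10 116 205]
(345, 290) [  9 151 187]
(280, 197) [  9 135 127]
(158, 215) [ 12 137 167]
(161, 281) [ 12 142  99]
(310, 261) [ 16 114 168]
(196, 250) [ 15 120 140]
(190, 268) [ 16 119 111]
(300, 300) [ 11 142 104]
(265, 225) [ 10 126 119]
side
(205, 350) [ 19 131 237]
(280, 382) [ 19 130 236]
(330, 218) [ 21 125 245]
(310, 172) [ 19 131 235]
(190, 334) [ 13 175 186]
(291, 372) [ 13 176 184]
(340, 210) [ 13 180 132]
(205, 262) [  9 186 200]
(285, 260) [  8 184 158]
(280, 310) [ 18 159 173]
```

View pics/topz.png

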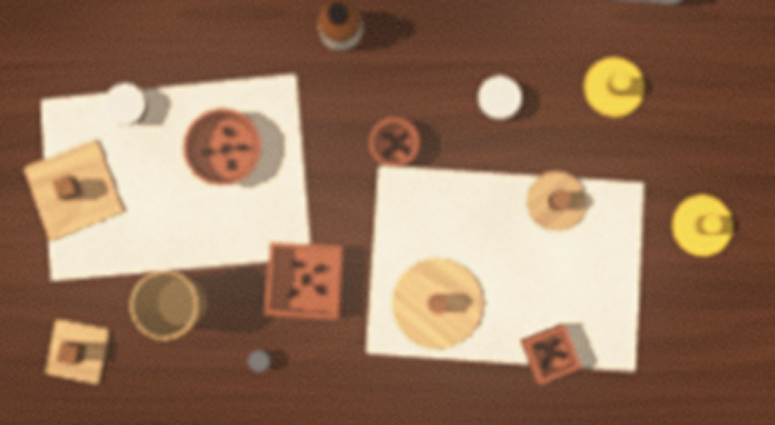

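Run:
```python
from h import *
for n in ["top","side"]:
    p=cv2.imread(f"pics/{n}0.png"); d=np.load(f"pics/{n}0.npy")
    m=camera_model(n);K=np.array(m["K"]);T=np.array(m["T"])
    v,u=np.mgrid[:420,:560]; uv=np.stack([u,v],-1).reshape(-1,1,2).astype(float)
    q=cv2.undistortPoints(uv,K,np.array(m["D"])).reshape(420,560,2)
    P=np.stack([q[...,0]*d,-q[...,1]*d,-d],-1)@T[:3,:3].T+T[:3,3]
    P[d==0]=np.nan
    z=P[...,2]
    print(n,np.nanmedian(z),np.isnan(z).mean())
    cen={"top":dict(LSL=(158,215),LSS=(160,281),LRL=(305,262),LRS=(352,220),DRL=(220,199),DRS=(288,197),DSL=(252,252),DSS=(350,282),cup=(196,262),cap=(180,182),cap2=(330,179),blk=(234,284),bot=(266,150)),
    "side":dict(LSL=(191,343),LSS=(292,380),LRL=(341,217),LRS=(315,170),DRL=(219,260),DRS=(260,202),DSL=(305,252),DSS=(380,188),cup=(291,300),cap=(166,292),cap2=(262,168),blk=(339,286),bot=(193,195))}[n]
    bg=[]
    for k,c in cen.items():
        r=34
        w=np.s_[max(c[1]-r,0):c[1]+r,max(c[0]-r,0):c[0]+r]
        Q=P[w].reshape(-1,3)
        # height bands
        for nm,lo,hi in [("plate",3.5,12),("rim",24,34),("knob",35,46),("hi",78,95)]:
            pass
        X=ray(n,[c],20)[0]
        Q=Q[np.hypot(*(Q[:,:2]-X[:2]).T)<62]
        print(k,X[:2],np.histogram(Q[:,2],[-20,-6,-3,0,3,6,9,12,20,25,30,35,40,45,60,80,90,150])[0])
```

```text
top -0.08416463158982879 0.004085884353741497
LSL [583.86 271.36] [  0  17 141 297 438 373  48   8   8   3   6  32  28   1   0   0   0]
LSS [398.58 258.92] [  0  96 434 418 262 120  22   7   8   7   9  39  27   0   0   0   0]
LRL [ 457.35 -144.92] [  0  16 159 289 476 457  85   3   0   2   1  26  25   0   0   0   0]
LRS [ 574.09 -275.08] [  0  32 319 568 289 199  28   3   3   5   3  25  22   1   0   0   0]
DRL [630.55  94.37] [  0  23 215 425 301 119  44 101  30 112  72   0   0   0   0   0   0]
DRS [637.32 -96.87] [  2  67 479 518 169  30  35  60   9  50  53   0   0   0   0   0   0]
DSL [483.3    1.56] [  0  53 262 398 322 158  40  58  14 105 107   0   0   0   0   0   0]
DSS [ 403.59 -268.56] [  3  54 419 580 191  46  35  71  12  69  68   0   0   0   0   0   0]
cup [453.43 157.68] [  2  50 382 398 192  44  15  30  17  20  20  18  20  66  98 119   0]
cap [678.84 211.06] [  3  69 434 514 121  11   3   3   7 155  49   0   0   0   0   0   0]
cap2 [ 689.12 -214.52] [  5  90 495 558  89   0   0   0   4 146  60   0   0   0   0   0   0]
blk [394.73  50.05] [  1 127 621 598  89   6   0   3  4
[... 721 characters left out ...]
  32   0   0   0   0   0   0]
DSL [484.95   7.77] [  0  22 287 253 378 143 139 307 160 315 102   0   0   0   0   0   0]
DSS [ 404.11 -257.37] [  0  21 448 435  49  41  57 122  81 133  49   0   0   0   0   0   0]
cup [462.08 129.34] [  0  46 856 411  31  32  34 127  85  94  94 104 104 371 559 275   0]
cap [677.58 214.1 ] [   0   44 1077  917   73   26   27   46   15  370   40    0    0    0
    0    0    0]
cap2 [ 686.43 -205.01] [  0  19 507 408  20  17  17  36  15 170  18   0   0   0   0   0   0]
blk [393.8   60.72] [   0  125 1682  555   17   16   12   74   69   27    5    0    0    0
    0    0    0]
bot [782.64 -44.58] [  0  20 513 395  22  21  17  59  34  38  41  42  39 177 116  70   0]
```

```bash
cat >> h.py <<'E'
A=dict(LSL=(581,278),LSS=(398,266),LRL=(455,-135),LRS=(570,-266),DRL=(630,97),DRS=(636,-94),DSL=(484,4),DSS=(404,-263),cup=(453,158),bot=(772,-34))
def cloud(n,d):
    m=camera_model(n);K=np.array(m["K"]);T=np.array(m["T"])
    v,u=np.mgrid[:420,:560]; uv=np.stack([u,v],-1).reshape(-1,1,2).astype(float)
    q=cv2.undistortPoints(uv,K,np.array(m["D"])).reshape(420,560,2)
    P=np.stack([q[...,0]*d,-q[...,1]*d,-d],-1)@T[:3,:3].T+T[:3,3]
    P[d==0]=-999
    return P
def hull_fit(Q,square):
    Q=Q[:,:2].astype(np.float32)
    if square:
        (c,s,a)=cv2.minAreaRect(Q); return np.array([c[0],c[1],s[0],s[1],(a+45)%90-45])
    h=cv2.convexHull(Q).reshape(-1,2)
    M=cv2.moments(h); (ce,r)=cv2.minEnclosingCircle(Q); 
    return np.array([M['m10']/M['m00'],M['m01']/M['m00'],2*np.sqrt(M['m00']/np.pi),2*r,0])
def lid_mask(p):
    h=cv2.cvtColor(p,cv2.COLOR_BGR2HSV)
    return cv2.inRange(h,(13,85,150),(23,200,255))
def dish_mask(p):
    h=cv2.cvtColor(p,cv2.COLOR_BGR2HSV)
    return cv2.inRange(h,(4,110,110),(12,255,255))
def big(mask,near):
    n,l,st,ce=cv2.connectedComponentsWithStats(mask)
    return max(range(1,n),key=lambda i:st[i,4],default=None),l
E
python3 - <<'E'
from h import *
for n in ["top","side"]:
    p=cv2.imread(f"pics/{n}0.png"); d=np.load(f"pics/{n}0.npy"); P=cloud(n,d)
    for k,c in A.items():
        if k in("cup","bot"):
            s=P[(np.hypot(P[...,0]-c[0],P[...,1]-c[1])<60)&(P[...,2]>78)]; print(n,k,hull_fit(s,0)); continue
        sq=k[1]=="S"; near=np.hypot(P[...,0]-c[0],P[...,1]-c[1])<75
        if k[0]=="D":
            m=near&(P[...,2]>25)&(P[...,2]<36)&(dish_mask(p)>0)
            m=m.astype(np.uint8); m=cv2.morphologyEx(m,cv2.MORPH_CLOSE,np.ones((3,3)))
            b,l=big(m,0); vs,us=np.nonzero(l==b); Q=ray(n,np.c_[us,vs],30)
            print(n,k,hull_fit(Q,sq))
        else:
            m=(near&(P[...,2]>1.5)&(P[...,2]<11)&(lid_mask(p)>0)).astype(np.uint8); m=cv2.morphologyEx(m,cv2.MORPH_CLOSE,np.ones((3,3)))
            m=cv2.morphologyEx(m,cv2.MORPH_OPEN,np.ones((3,3)))
            b,l=big(m,0); vs,us=np.nonzero(l==b); Q=ray(n,np.c_[us,vs],6)
            kn=P[near&(P[...,2]>34)&(P[...,2]<46)]
            print(n,k,hull_fit(Q,sq),"knob",hull_fit(kn,sq),len(kn))
E
```

```text
top LSL [584.55 274.06  92.67  94.18  22.16] knob [584.95 271.89  22.08  22.6   23.22] 63
top LSS [398.69 263.08  62.88  62.37  -9.06] knob [400.15 262.46  23.12  22.6  -10.9 ] 71
top LRL [ 459.86 -144.59   97.6    99.93    0.  ] knob [ 460.64 -142.88   20.14   21.66    0.  ] 52
top LRS [ 576.08 -277.8    64.91   67.63    0.  ] knob [ 575.92 -277.68   19.66   21.8     0.  ] 48
top DRL [631.3   96.77  81.71  85.05   0.  ]
top DRS [638.53 -93.87  52.09  54.68   0.  ]
top DSL [485.29   4.6   80.39  80.25  -2.97]
top DSS [ 405.68 -268.11   51.57   49.66   21.84]
top cup [457.16 144.1   71.28  72.98   0.  ]
top bot [769.35 -32.34  21.36  22.75   0.  ]
side LSL [583.73 277.86  92.66  93.2   22.24] knob [584.76 277.21  22.7   22.13  22.1 ] 159
side LSS [400.25 267.32  63.6   62.23 -10.  ] knob [400.36 265.61  22.49  22.16  -8.02] 181
side LRL [ 458.77 -137.33   99.08  101.89    0.  ] knob [ 458.47 -139.57   20.16   22.42    0.  ] 63
side LRS [ 573.81 -271.44   65.34   70.53    0.  ] knob [ 573.65 -273.58   21.21   25.41    0.  ] 50
side DRL [630.11 102.66  88.21  91.56   0.  ]
side DRS [636.02 -90.08  55.8   59.61   0.  ]
side DSL [483.45   8.65  83.99  81.92  -3.01]
side DSS [ 405.26 -260.15   52.82   52.17   26.16]
side cup [457.01 147.88  71.73  73.77   0.  ]
side bot [770.92 -30.    22.55  24.44   0.  ]
```

```bash
cat >> h.py <<'E'
def to(x,y,z,yaw,o=None):
    "tool-frame shift (m) and wz (rad) to reach world x,y,z with jaw axis at yaw deg (mod 180)"
    o=o or get_obs(); r,pp,yw=o['tool_rot']
    from scipy.spatial.transform import Rotation as R
    M=R.from_euler('xyz',[r,pp,yw]).as_matrix()
    s=M.T@(np.array([x,y,z])-o['tool_pos'])/1000
    Mt=R.from_euler('xyz',[180,0,yaw-180],degrees=True).as_matrix()
    w=R.from_matrix(M.T@Mt).as_rotvec()
    np.set_printoptions(precision=4,suppress=True)
    print("t",o['time'],"pos",o['tool_pos'],"rot",o['tool_rot'],"w",o['width'],"F",o['force']);print("shift",s,"turn",w,"/8:",s/8,w/8)
E
python3 -c "
from h import *
to(584.3,276,130,22.2)"
```

```text
t 0.1 pos [172.4656 574.3676 230.3802] rot [-3.1415 -0.0016 -1.8626] w 85.41109215762803 F [-0.6025 -0.6867 -0.5269]
shift [ 0.1671 -0.4802  0.1007] turn [-0.0008 -0.0014  0.8915] /8: [ 0.0209 -0.06    0.0126] [-0.0001 -0.0002  0.1114]
```

```bash
python3 -m handwheel '[[[0.014,-0.04,0.004,0,0,0.11,60],[0.028,-0.08,0.008,0,0,0.22,60],[0.042,-0.12,0.012,0,0,0.33,60],[0.056,-0.16,0.018,0,0,0.44,60],[0.07,-0.2,0.024,0,0,0.55,60],[0.084,-0.24,0.03,0,0,0.66,60],[0.098,-0.28,0.036,0,0,0.77,60],[0.112,-0.32,0.04,0,0,0.89,60]]]' 40
python3 -c "
from h import *
to(584.3,276,130,22.2)"
```

```text
time: 0.9
tool_pos: [447.7, 373.9, 190.4]
tool_rot: [-3.141, -0.001, -2.757]
force: [0.1, 0.9, -0.3]
width: 51.0
t 0.9 pos [447.7464 373.8915 190.3882] rot [-3.1412 -0.0011 -2.7571] w 51.00903255605715 F [ 0.0946  0.928  -0.2969]
shift [-0.0899 -0.1419  0.0603] turn [-0.0004 -0.0011 -0.0029] /8: [-0.0112 -0.0177  0.0075] [-0.     -0.0001 -0.0004]
```

```bash
python3 -m handwheel '[[[-0.018,-0.028,0.01,0,0,0,60],[-0.036,-0.056,0.02,0,0,0,60],[-0.054,-0.085,0.04,0,0,0,60],[-0.072,-0.114,0.06,0,0,0,60],[-0.09,-0.142,0.09,0,0,0,60],[-0.09,-0.142,0.11,0,0,0,60],[-0.09,-0.142,0.112,0,0,0,60],[-0.09,-0.142,0.112,0,0,0,60]]]'
python3 - <<'E'
from h import *
to(584.3,276,12,22.2)
for n in("top","side"):
    p,d=grab(n,"1")
    c=(158,215) if n=="top" else (191,330)
    q=p[c[1]-70:c[1]+70,c[0]-70:c[0]+70]; cv2.imwrite(f"pics/{n}1z.png",cv2.resize(q,None,fx=3,fy=3,interpolation=cv2.INTER_CUBIC))
cv2.imwrite("pics/c1.png",np.hstack([cv2.imread("pics/top1z.png"),cv2.imread("pics/side1z.png")])[:, :800])
E
```

```text
time: 1.7
tool_pos: [583.7, 277.9, 79.1]
tool_rot: [-3.141, -0.001, -2.752]
force: [-0.4, 0.3, 0.7]
width: 50.7
t 1.7 pos [583.722  277.923   79.0631] rot [-3.1408 -0.0011 -2.7524] w 50.73979114844185 F [-0.3859  0.3132  0.7495]
shift [ 0.0001 -0.0019  0.0671] turn [-0.0008 -0.0011  0.0017] /8: [ 0.     -0.0002  0.0084] [-0.0001 -0.0001  0.0002]
```

View pics/c1.png

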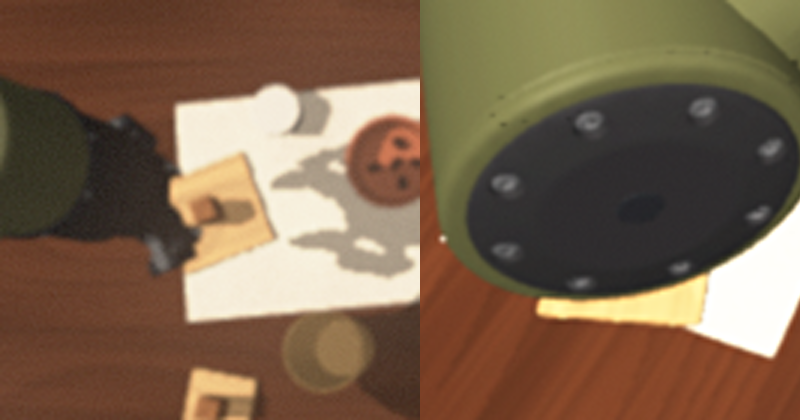

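Run:
```python
from h import *
print(ray("top",[(139,208)],85))
P=cloud("top",np.load("pics/top1.npy"))
m=(np.hypot(P[...,0]-584,P[...,1]-277)<60)&(P[...,2]>65)&(P[...,2]<125)
Q=P[m]; np.set_printoptions(suppress=True,precision=1)
v,u=np.nonzero(m)
for lo,hi in[(65,80),(80,90),(90,100),(100,110)]:
    s=Q[(Q[:,2]>lo)&(Q[:,2]<hi)]; print(lo,len(s)); 
    if len(s): print(cv2.minAreaRect(s[:,:2].astype(np.float32)))
```

```text
[[596.65 302.59  85.  ]]
65 1
((608.2110595703125, 288.4918518066406), (0.0, 0.0), 0.0)
80 5
((586.2633666992188, 267.1474304199219), (62.70265579223633, 5.200459957122803), 25.015661239624023)
90 14
((585.2736206054688, 269.05029296875), (75.42951202392578, 9.101958274841309), 22.01230239868164)
100 10
((582.4285278320312, 266.7735595703125), (69.98131561279297, 10.252732276916504), 18.505599975585938)
```

```bash
python3 -m handwheel '[[[0,-0.002,0.02,0,0,0,60],[0,-0.002,0.04,0,0,0,60],[0,-0.002,0.055,0,0,0,60],[0,-0.002,0.062,0,0,0,60],[0,-0.002,0.066,0,0,0,60],[0,-0.002,0.066,0,0,0,60],[0,-0.002,0.066,0,0,0,20],[0,-0.002,0.066,0,0,0,10]]]'
python3 -m handwheel '[[[0,0,0,0,0,0,5],[0,0,0,0,0,0,5],[0,0,0,0,0,0,5],[0,0,0,0,0,0,5],[0,0,-0.01,0,0,0,5],[0,0,-0.03,0,0,0,5],[0,0,-0.06,0,0,0,5],[0,0,-0.1,0,0,0,5]]]'
```

```text
time: 2.6
tool_pos: [585.2, 276.5, 14.3]
tool_rot: [3.141, 0.001, -2.752]
force: [-1.4, -0.7, 2.5]
width: 23.0
time: 3.4
tool_pos: [583.3, 275.3, 111.9]
tool_rot: [-3.141, -0.005, -2.753]
force: [-0.1, 0.5, 0.5]
width: 21.6
```

Run:
```python
from h import *
to(484.4,6.6,125,-3)
for n in("top","side"):
    p,d=grab(n,"2")
    c=(150,215) if n=="top" else (191,330)
    q=p[max(c[1]-100,0):c[1]+90,max(c[0]-100,0):c[0]+100]; cv2.imwrite(f"pics/{n}2z.png",cv2.resize(q,(400,380),interpolation=cv2.INTER_CUBIC))
cv2.imwrite("pics/c2.png",np.hstack([cv2.imread("pics/top2z.png"),cv2.imread("pics/side2z.png")]))
```

```text
t 3.4 pos [583.2806 275.2791 111.8585] rot [-3.1406 -0.0054 -2.7528] w 21.6496779602905 F [-0.097   0.4941  0.5038]
shift [ 0.1934 -0.2112 -0.0119] turn [-0.0021 -0.0051  0.4411] /8: [ 0.0242 -0.0264 -0.0015] [-0.0003 -0.0006  0.0551]
```

View pics/c2.png

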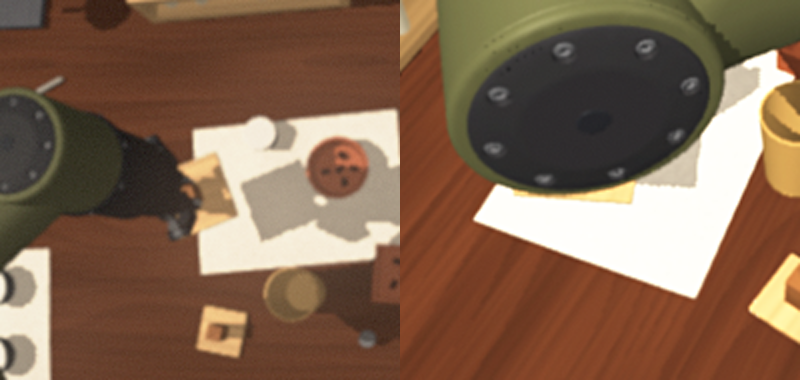

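Run:
```python
from h import *
p=cv2.imread("pics/top2.png");P=cloud("top",np.load("pics/top2.npy"))
m=((np.hypot(P[...,0]-583,P[...,1]-275)<75)&(P[...,2]>94)&(P[...,2]<114)&(lid_mask(p)>0)).astype(np.uint8)
v,u=np.nonzero(m); z=P[v,u,2]; print(len(z),np.median(z))
for zz in (104,):
    X=ray("top",np.c_[u,v],zz)[:,:2]
    a=np.radians(22.2); e=np.array([[np.cos(a),np.sin(a)],[-np.sin(a),np.cos(a)]])
    L=(X-np.array([583.3,275.3]))@e.T
    print("along jaw",np.percentile(L[:,0],[0,1,99,100]),"along pad",np.percentile(L[:,1],[0,1,50,100]))
```

```text
547 103.33432301651874
along jaw [-47.12 -46.18  42.02  43.1 ] along pad [-48.14 -47.02 -25.14  16.57]
```

```bash
python3 -m handwheel '[[[0.01,-0.011,-0.006,0,0,0.03,5],[0.036,-0.039,-0.012,0,0,0.09,5],[0.07,-0.076,-0.012,0,0,0.17,5],[0.104,-0.113,-0.012,0,0,0.25,5],[0.138,-0.15,-0.012,0,0,0.33,5],[0.168,-0.184,-0.012,0,0,0.4,5],[0.186,-0.204,-0.012,0,0,0.44,5],[0.193,-0.211,-0.012,0,0,0.44,5]]]'
python3 - <<'E'
from h import *
to(484.6,6.6,80,-3)
for n in("top","side"):
    p,d=grab(n,"3")
    c=(252,240) if n=="top" else (305,230)
    q=p[max(c[1]-95,0):c[1]+95,max(c[0]-100,0):c[0]+100]; cv2.imwrite(f"pics/{n}3z.png",cv2.resize(q,(400,380),interpolation=cv2.INTER_CUBIC))
cv2.imwrite("pics/c3.png",np.hstack([cv2.imread("pics/top3z.png"),cv2.imread("pics/side3z.png")]))
E
```

```text
time: 4.3
tool_pos: [484.5, 5.2, 124.9]
tool_rot: [-3.141, -0.001, 3.087]
force: [0.3, 0.5, -0.3]
width: 21.3
t 4.3 pos [484.5127   5.1646 124.8706] rot [-3.1413 -0.0009  3.0866] w 21.256606907316243 F [ 0.287   0.4686 -0.2752]
shift [-0.      0.0015  0.0449] turn [-0.0003 -0.0009 -0.0027] /8: [-0.      0.0002  0.0056] [-0.     -0.0001 -0.0003]
```

View pics/c3.png

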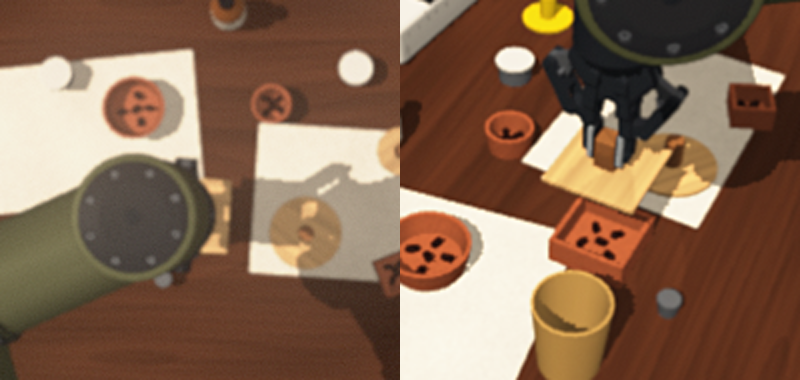

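Run:
```python
from h import *
for n in("side","top"):
    p=cv2.imread(f"pics/{n}3.png");P=cloud(n,np.load(f"pics/{n}3.npy"))
    m=((np.hypot(P[...,0]-484,P[...,1]-5)<75)&(P[...,2]>102)&(P[...,2]<128)&(lid_mask(p)>0)).astype(np.uint8)
    b,l=big(m,0); v,u=np.nonzero(l==b); z=P[v,u,2]; zz=np.median(z)
    X=ray(n,np.c_[u,v],117)[:,:2]; 
    print(n,len(z),zz,hull_fit(X,1))
```

```text
side 1232 115.89952183632374 [483.16   8.97  95.85  92.77  -3.08]
top 278 116.35816116391572 [483.12 -24.97  92.75  35.42   0.71]
```

```bash
python3 -m handwheel '[[[-0.001,0,0.015,0,0,0,5],[-0.001,0,0.035,0,0,0,5],[-0.001,0,0.055,0,0,0,5],[-0.001,0,0.068,0,0,0,5],[-0.001,0,0.074,0,0,0,5],[-0.001,0,0.076,0,0,0,5],[-0.001,0,0.076,0,0,0,5],[-0.001,0,0.076,0,0,0,5]]]'
python3 -m handwheel '[[[0,0,0.001,0,0,0,5],[0,0,0.002,0,0,0,5],[0,0,0.003,0,0,0,5],[0,0,0.004,0,0,0,5],[0,0,0.0045,0,0,0,5],[0,0,0.005,0,0,0,5],[0,0,0.005,0,0,0,5],[0,0,0.005,0,0,0,5]]]'
```

```text
time: 5.2
tool_pos: [487.7, 7.9, 50.2]
tool_rot: [3.141, 0.001, 3.091]
force: [-0.5, -0.2, 0.3]
width: 21.3
time: 6.0
tool_pos: [487.2, 7.7, 44.4]
tool_rot: [-3.141, 0.0, 3.091]
force: [0.3, 0.4, 0.2]
width: 21.4
```

```bash
cat >> h.py <<'E'
def lidpos(n,p,d,c,z0,sq,r=75,zt=None):
    P=cloud(n,d)
    m=((np.hypot(P[...,0]-c[0],P[...,1]-c[1])<r)&(P[...,2]>z0-9)&(P[...,2]<z0+6)&(lid_mask(p)>0)).astype(np.uint8)
    b,l=big(m,0); v,u=np.nonzero(l==b)
    return len(u),np.median(P[v,u,2]),hull_fit(ray(n,np.c_[u,v],z0)[:,:2],sq)
def dishpos(n,p,d,c,sq,r=70):
    P=cloud(n,d)
    m=((np.hypot(P[...,0]-c[0],P[...,1]-c[1])<r)&(P[...,2]>25)&(P[...,2]<36)&(dish_mask(p)>0)).astype(np.uint8)
    m=cv2.morphologyEx(m,cv2.MORPH_CLOSE,np.ones((3,3))); b,l=big(m,0); v,u=np.nonzero(l==b)
    return hull_fit(ray(n,np.c_[u,v],30)[:,:2],sq)
E
python3 - <<'E'
from h import *
to(485.4,5.7,43,-3)
for n in("side","top"):
    p,d=grab(n,"4")
    print(n,lidpos(n,p,d,(485,6),37,1))
to(485.4,5.7,43,-3)
p=cv2.imread("pics/side4.png")[150:320,220:400];cv2.imwrite("pics/c4.png",cv2.resize(p,None,fx=4,fy=3.5))
E
```

```text
t 6.0 pos [487.1902   7.6597  44.3969] rot [-3.1414  0.0001  3.0906] w 21.36056524921845 F [0.3114 0.412  0.2353]
shift [ 0.0017 -0.002   0.0014] turn [-0.0002  0.0001  0.0014] /8: [ 0.0002 -0.0003  0.0002] [-0.      0.      0.0002]
side (1141, np.float64(35.280403067948214), array([485.6051,  11.6009,  94.8766,  92.8186,  -2.8749]))
top (227, np.float64(35.90395058587296), array([486.4183, -23.6112,  33.736 ,  92.1756,  -0.9039]))
t 6.1 pos [487.1992   7.6596  44.4013] rot [-3.1414  0.0001  3.0906] w 21.76906648325103 F [-0.2391 -0.8367  0.4316]
shift [ 0.0017 -0.002   0.0014] turn [-0.0001  0.0001  0.0013] /8: [ 0.0002 -0.0003  0.0002] [-0.      0.      0.0002]
```

View pics/c4.png

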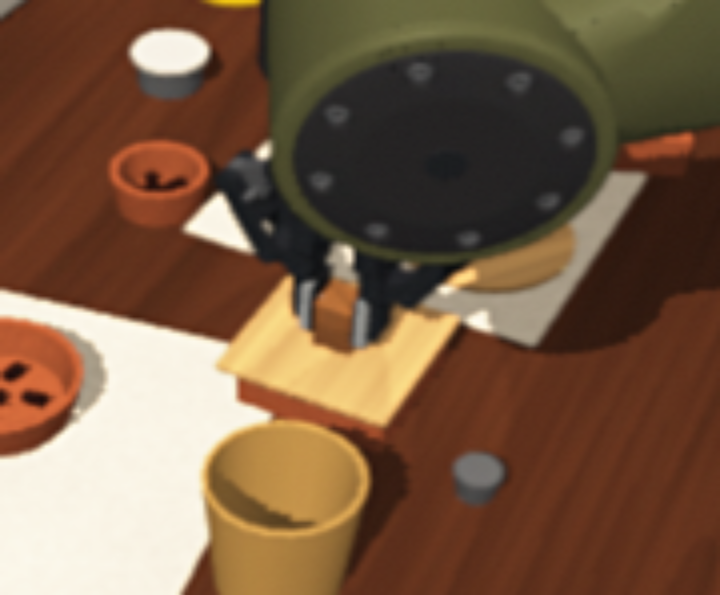

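```bash
python3 -m handwheel '[[[0.001,-0.001,-0.002,0,0,0,5],[0.0016,-0.002,-0.002,0,0,0,5],[0.0016,-0.002,-0.001,0,0,0,5],[0.0016,-0.002,0,0,0,0,5],[0.0016,-0.002,0.0007,0,0,0,5],[0.0016,-0.002,0.0014,0,0,0,5],[0.0016,-0.002,0.0014,0,0,0,5],[0.0016,-0.002,0.0014,0,0,0,5]]]'
```

```text
time: 6.9
tool_pos: [485.6, 5.7, 44.4]
tool_rot: [-3.141, 0.0, 3.091]
force: [-5.7, 0.3, 8.4]
width: 21.4
```

```bash
python3 -m handwheel '[[[0,0,0,0,0,0,30],[0,0,0,0,0,0,40],[0,0,0,0,0,0,60],[0,0,0,0,0,0,60],[0,0,0,0,0,0,60],[0,0,-0.02,0,0,0,60],[0,0,-0.05,0,0,0,60],[0,0,-0.09,0,0,0,60]]]'
python3 - <<'E'
from h import *
to(401,263.7,120,-9.5)
for n in("side","top"):
    p,d=grab(n,"5")
    print(n,lidpos(n,p,d,(485,6),36,1))
p=cv2.imread("pics/side5.png")[150:320,220:400];cv2.imwrite("pics/c5.png",cv2.resize(p,None,fx=4,fy=3.5))
E
```

```text
time: 7.7
tool_pos: [484.4, 5.5, 132.2]
tool_rot: [-3.14, -0.003, 3.091]
force: [1.9, 0.6, 0.1]
width: 51.2
t 7.7 pos [484.3666   5.5297 132.2237] rot [-3.1404 -0.0035  3.0906] w 51.17643913174549 F [1.9154 0.565  0.1025]
shift [0.0964 0.2536 0.0122] turn [-0.0014 -0.0034  0.1148] /8: [0.012  0.0317 0.0015] [-0.0002 -0.0004  0.0144]
side (1364, np.float64(35.25300619765801), array([484.3755,   9.61  ,  93.6873,  92.867 ,  -2.9704]))
top (362, np.float64(35.956863078997685), array([485.1948, -23.0482,  89.6268,  41.0737,   0.7331]))
```

View pics/c5.png

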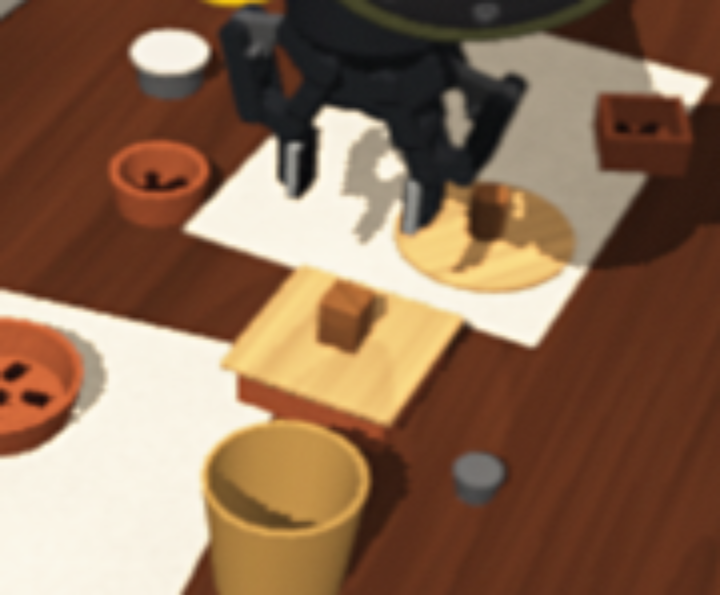

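```bash
python3 -m handwheel '[[[0.012,0.03,0.003,0,0,0.03,60],[0.027,0.07,0.006,0,0,0.06,60],[0.043,0.113,0.012,0,0,0.115,60],[0.06,0.158,0.012,0,0,0.115,60],[0.077,0.203,0.012,0,0,0.115,60],[0.0964,0.2536,0.03,0,0,0.115,60],[0.0964,0.2536,0.06,0,0,0.115,60],[0.0964,0.2536,0.06,0,0,0.115,60]]]'
python3 - <<'E'
from h import *
to(401.2,263.6,14,-9.5)
E
```

```text
time: 8.6
tool_pos: [399.4, 263.5, 68.4]
tool_rot: [-3.136, -0.005, 2.978]
force: [-1.0, -1.4, -1.1]
width: 51.2
t 8.6 pos [399.4311 263.479   68.3641] rot [-3.1355 -0.0049  2.978 ] w 51.22497019344275 F [-1.049  -1.3652 -1.1153]
shift [-0.002   0.0007  0.0544] turn [-0.0061 -0.0049  0.0022] /8: [-0.0002  0.0001  0.0068] [-0.0008 -0.0006  0.0003]
```

```bash
python3 -m handwheel '[[[-0.001,0,0.02,0,0,0,60],[-0.001,0,0.04,0,0,0,60],[-0.001,0,0.05,0,0,0,60],[-0.001,0,0.055,0,0,0,60],[-0.001,0,0.057,0,0,0,60],[-0.001,0,0.057,0,0,0,60],[-0.001,0,0.057,0,0,0,60],[-0.001,0,0.057,0,0,0,30]]]'
python3 -c "
from h import *
to(401.2,263.6,14,-9.5)"
```

```text
time: 9.4
tool_pos: [403.4, 264.1, 16.6]
tool_rot: [3.141, 0.001, 2.976]
force: [-0.3, 0.4, -0.3]
width: 37.7
t 9.4 pos [403.4086 264.1104  16.635 ] rot [3.1407 0.0007 2.9757] w 37.68066427748214 F [-0.2858  0.3799 -0.3414]
shift [ 0.0021 -0.0009  0.0026] turn [ 0.0009  0.0007 -0.0001] /8: [ 0.0003 -0.0001  0.0003] [ 0.0001  0.0001 -0.    ]
```

```bash
python3 -m handwheel '[[[0.001,-0.001,0.002,0,0,0,30],[0.002,-0.001,0.002,0,0,0,20],[0.002,-0.001,0.002,0,0,0,5],[0.002,-0.001,0.002,0,0,0,5],[0.002,-0.001,0.002,0,0,0,5],[0.002,-0.001,0.002,0,0,0,5],[0.002,-0.001,0.002,0,0,0,5],[0.002,-0.001,0.002,0,0,0,5]]]'
python3 -m handwheel '[[[0,0,-0.01,0,0,0,5],[0,0,-0.03,0,0,0,5],[0,0,-0.06,0,0,0,5],[0,0,-0.09,0,0,0,5],[0,0,-0.11,0,0,0,5],[0,0,-0.11,0,0,0,5],[0,0,-0.11,0,0,0,5],[0,0,-0.11,0,0,0,5]]]'
python3 - <<'E'
from h import *
to(406.8,-265.1,124,24)
for n in("side","top"):
    p,d=grab(n,"6")
    print(n,lidpos(n,p,d,(401,263),116.5,1))
    
p=cv2.imread("pics/top6.png")[200:340,80:280];cv2.imwrite("pics/c6.png",cv2.resize(p,None,fx=3.5,fy=3.5))
E
```

```text
time: 10.2
tool_pos: [400.9, 263.2, 14.0]
tool_rot: [-3.142, -0.0, 2.976]
force: [-2.7, 0.4, 3.3]
width: 21.2
time: 11.0
tool_pos: [400.5, 262.7, 122.7]
tool_rot: [-3.14, -0.001, 2.975]
force: [-1.1, 0.0, -0.9]
width: 21.4
t 11.0 pos [400.5251 262.6851 122.7163] rot [-3.1399 -0.0012  2.9754] w 21.35608518209037 F [-1.1022  0.0004 -0.9229]
shift [-0.0935 -0.5195 -0.0005] turn [-0.0013 -0.0016 -0.5851] /8: [-0.0117 -0.0649 -0.0001] [-0.0002 -0.0002 -0.0731]
side (877, np.float64(113.57372056557574), array([400.0496, 269.1044,  61.0121,  61.9039,  -9.3071]))
top (67, np.float64(114.07474276374876), array([421.1882, 245.9151,  35.4197,  16.6446, -28.5714]))
```

View pics/c6.png

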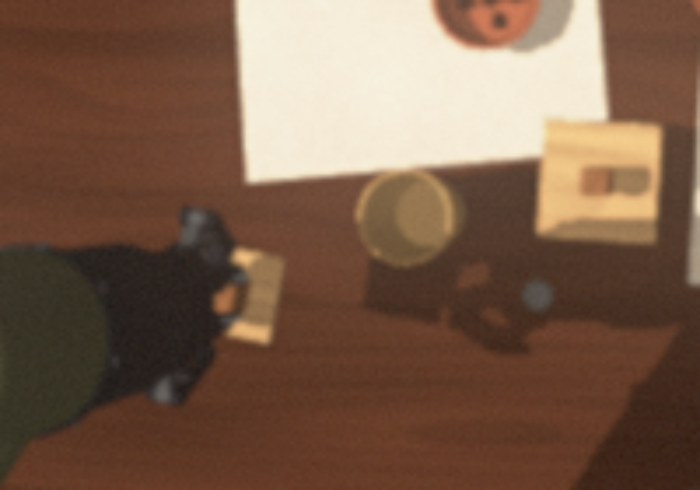

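```bash
python3 -m handwheel '[[[-0.003,-0.015,0,0,0,-0.04,5],[-0.009,-0.05,0,0,0,-0.11,5],[-0.017,-0.095,0,0,0,-0.19,5],[-0.025,-0.14,0,0,0,-0.27,5],[-0.033,-0.185,0,0,0,-0.35,5],[-0.041,-0.23,0,0,0,-0.43,5],[-0.049,-0.275,0,0,0,-0.51,5],[-0.057,-0.32,0,0,0,-0.585,5]]]'
python3 - <<'E'
from h import *
to(406.8,-265.1,100,24)
E
```

```text
time: 11.9
tool_pos: [403.7, -63.6, 123.6]
tool_rot: [-3.142, 0.0, -2.719]
force: [0.9, -0.8, -0.6]
width: 21.2
t 11.9 pos [403.7181 -63.6285 123.5982] rot [-3.1415  0.0001 -2.7187] w 21.177359270384386 F [ 0.9084 -0.7902 -0.6206]
shift [ 0.0799 -0.185   0.0236] turn [-0.0001  0.0001  0.004 ] /8: [ 0.01   -0.0231  0.003 ] [-0.      0.      0.0005]
```

```bash
python3 -m handwheel '[[[0.018,-0.043,0,0,0,0,5],[0.036,-0.085,0,0,0,0,5],[0.052,-0.12,0.004,0,0,0,5],[0.066,-0.153,0.012,0,0,0,5],[0.076,-0.176,0.018,0,0,0,5],[0.08,-0.185,0.024,0,0,0,5],[0.08,-0.185,0.024,0,0,0,5],[0.08,-0.185,0.024,0,0,0,5]]]'
python3 - <<'E'
from h import *
to(406.8,-265.1,48,24)
for n in("side","top"):
    p,d=grab(n,"7")
    print(n,lidpos(n,p,d,(406,-265),91,1))
    p0=cv2.imread(f"pics/{n}0.png");print(dishpos(n,p0,np.load(f"pics/{n}0.npy"),A["DSS"],1))
a=cv2.imread("pics/side7.png")[100:260,300:460];b=cv2.imread("pics/side0.png")[150:230,340:420]
cv2.imwrite("pics/c7.png",np.hstack([cv2.resize(a,(400,400)),cv2.resize(b,(400,400))]))
E
```

```text
time: 12.7
tool_pos: [406.4, -262.9, 99.6]
tool_rot: [3.141, -0.001, -2.723]
force: [-1.4, 0.8, 0.2]
width: 21.4
t 12.7 pos [ 406.3622 -262.9405   99.6324] rot [ 3.1412 -0.0007 -2.7226] w 21.393849564770555 F [-1.4079  0.7872  0.188 ]
shift [ 0.0004 -0.0022  0.0516] turn [ 0.0004 -0.0007  0.0002] /8: [ 0.0001 -0.0003  0.0065] [ 0.0001 -0.0001  0.    ]
side (326, np.float64(90.08768097721372), array([ 403.6238, -254.0486,   63.4535,   61.8618,   22.3768]))
[ 405.2633 -260.1464   52.821    52.1726   26.1604]
  return _methods._mean(a, axis=axis, dtype=dtype,
  ret = ret.dtype.type(ret / rcount)
Traceback (most recent call last):
  File "h.py", line 49, in lidpos
    return len(u),np.median(P[v,u,2]),hull_fit(ray(n,np.c_[u,v],z0)[:,:2],sq)
                                               ~~~^^^^^^^^^^^^^^^^^
  File "h.py", line 6, in ray
    q=cv2.undistortPoints(uv,np.array(m["K"]),np.array(m["D"])).reshape(-1,2)
      ~~~~~~~~~~~~~~~~~~~^^^^^^^^^^^^^^^^^^^^^^^^^^^^^^^^^^^^^^
cv2.error: OpenCV(4.12.0) /io/opencv/modules/calib3d/src/undistort.dispatch.cpp:347: error: (-215:Assertion failed) CV_IS_MAT(_src) && CV_IS_MAT(_dst) && (_src->rows == 1 || _src->cols == 1) && (_dst->rows == 1 || _dst->cols == 1) && _src->cols + _src->rows - 1 == _dst->rows + _dst->cols - 1 && (CV_MAT_TYPE(_src->type) == CV_32FC2 || CV_MAT_TYPE(_src->type) == CV_64FC2) && (CV_MAT_TYPE(_dst->type) == CV_32FC2 || CV_MAT_TYPE(_dst->type) == CV_64FC2) in function 'cvUndistortPointsInternal'
```

```bash
python3 -m handwheel '[[[0,-0.002,0.01,0,0,0,5],[0,-0.002,0.025,0,0,0,5],[0,-0.002,0.038,0,0,0,5],[0,-0.002,0.045,0,0,0,5],[0,-0.002,0.049,0,0,0,5],[0,-0.002,0.049,0,0,0,5],[0,-0.002,0.049,0,0,0,5],[0,-0.002,0.049,0,0,0,5]]]'
python3 - <<'E'
from h import *
to(406.8,-265.1,48,24)
o=[]
for n in("side","top"):
    p,d=grab(n,"8")
    c=(380,180) if n=="side" else (345,280)
    o.append(cv2.resize(p[c[1]-50:c[1]+50,c[0]-50:c[0]+50],(400,400),interpolation=cv2.INTER_CUBIC))
    cv2.imwrite("pics/c8.png",np.hstack(o)if len(o)>1 else o[0])
    try: print(n,lidpos(n,p,d,(406,-265),42,1))
    except Exception: print("no")
E
```

```text
time: 13.6
tool_pos: [407.7, -265.4, 51.5]
tool_rot: [-3.141, 0.001, -2.723]
force: [-0.1, -0.1, -0.7]
width: 21.4
t 13.6 pos [ 407.6617 -265.4059   51.548 ] rot [-3.1408  0.0007 -2.7226] w 21.428200789029987 F [-0.0944 -0.1296 -0.7156]
shift [0.0007 0.0006 0.0035] turn [-0.0008  0.0007  0.0001] /8: [0.0001 0.0001 0.0004] [-0.0001  0.0001  0.    ]
side (317, np.float64(43.076086827893505), array([ 406.4715, -260.7834,   63.5049,   63.961 ,   24.3585]))
no
  return _methods._mean(a, axis=axis, dtype=dtype,
  ret = ret.dtype.type(ret / rcount)
```

View pics/c8.png

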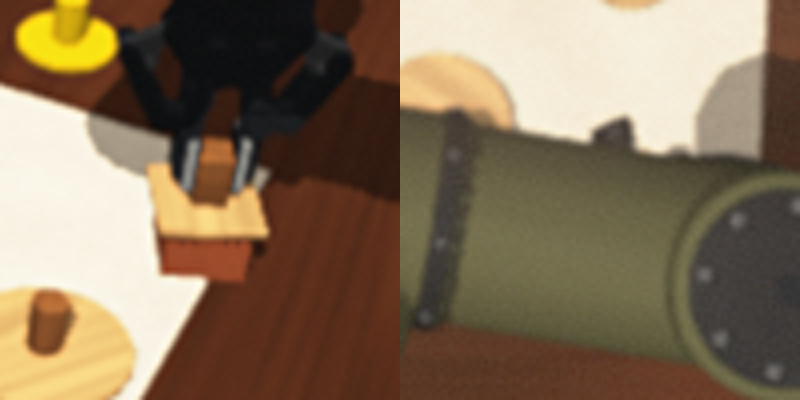

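```bash
python3 -m handwheel '[[[0.0008,0.0007,0.002,0,0,0,5],[0.0008,0.0007,0.004,0,0,0,5],[0.0008,0.0007,0.006,0,0,0,5],[0.0008,0.0007,0.007,0,0,0,5],[0.0008,0.0007,0.0078,0,0,0,5],[0.0008,0.0007,0.0085,0,0,0,5],[0.0008,0.0007,0.0085,0,0,0,5],[0.0008,0.0007,0.0085,0,0,0,5]]]'
```

```text
time: 14.5
tool_pos: [406.3, -265.0, 44.0]
tool_rot: [-3.141, -0.0, -2.722]
force: [-4.9, 3.9, 9.9]
width: 21.6
```

Contact at the expected height (44.0, 10 N). Release and rise.

```bash
python3 -m handwheel '[[[0,0,-0.0005,0,0,0,30],[0,0,-0.0005,0,0,0,40],[0,0,-0.0005,0,0,0,60],[0,0,-0.0005,0,0,0,60],[0,0,-0.0005,0,0,0,60],[0,0,-0.02,0,0,0,60],[0,0,-0.05,0,0,0,60],[0,0,-0.06,0,0,0,60]]]'
python3 - <<'E'
from h import *
to(460.6,-142,80,24)
p,d=grab("side","9")
print(lidpos("side",p,d,(406,-265),36,1,60))
print("LRL",lidpos("side",p,d,(460,-140),6,0))
print("LRS",lidpos("side",p,d,(575,-275),6,0))
E
```

```text
time: 15.3
tool_pos: [407.5, -265.7, 105.6]
tool_rot: [-3.138, 0.003, -2.722]
force: [-0.4, 0.2, -0.1]
width: 51.6
t 15.3 pos [ 407.4939 -265.6697  105.6442] rot [-3.138   0.0026 -2.7224] w 51.64017623672849 F [-0.3974  0.1951 -0.1399]
shift [-0.0988  0.0914  0.0256] turn [-0.0036  0.0026  0.0003] /8: [-0.0123  0.0114  0.0032] [-0.0004  0.0003  0.    ]
(365, np.float64(35.55703694697024), array([ 405.4636, -258.1204,   64.1489,   63.1991,   26.1545]))
LRL (960, np.float64(5.27270641636062), array([ 458.3868, -137.0658,  100.1772,  102.6536,    0.    ]))
LRS (298, np.float64(5.348619441965809), array([ 575.6266, -271.1693,   69.4744,   76.7007,    0.    ]))
```

```bash
python3 -m handwheel '[[[-0.02,0.018,-0.005,0,0,0,60],[-0.045,0.042,-0.005,0,0,0,60],[-0.07,0.065,0,0,0,0,60],[-0.09,0.083,0.01,0,0,0,60],[-0.0985,0.0915,0.03,0,0,0,60],[-0.0985,0.0915,0.05,0,0,0,60],[-0.0985,0.0915,0.05,0,0,0,60],[-0.0985,0.0915,0.05,0,0,0,60]]]'
python3 - <<'E'
from h import *
to(460.6,-142,14,24)
E
```

```text
time: 16.15
tool_pos: [458.7, -141.5, 52.2]
tool_rot: [-3.142, -0.001, -2.723]
force: [-0.1, -1.2, 1.2]
width: 51.4
t 16.15 pos [ 458.7206 -141.512    52.2137] rot [-3.1415 -0.0013 -2.7226] w 51.369964791418695 F [-0.0667 -1.1887  1.2419]
shift [-0.0016 -0.0012  0.0382] turn [-0.0001 -0.0013  0.0001] /8: [-0.0002 -0.0002  0.0048] [-0.     -0.0002  0.    ]
```

```bash
python3 -m handwheel '[[[-0.001,-0.001,0.012,0,0,0,60],[-0.001,-0.001,0.024,0,0,0,60],[-0.001,-0.001,0.032,0,0,0,60],[-0.001,-0.001,0.037,0,0,0,60],[-0.001,-0.001,0.038,0,0,0,60],[-0.001,-0.001,0.038,0,0,0,60],[-0.001,-0.001,0.038,0,0,0,30],[-0.001,-0.001,0.038,0,0,0,20]]]'
python3 -m handwheel '[[[0,0,0,0,0,0,5],[0,0,0,0,0,0,5],[0,0,0,0,0,0,5],[0,0,0,0,0,0,5],[0,0,0,0,0,0,5],[0,0,0,0,0,0,5],[0,0,0,0,0,0,5],[0,0,0,0,0,0,5]]]'
```

```text
time: 16.95
tool_pos: [460.6, -141.8, 14.9]
tool_rot: [-3.141, 0.001, -2.723]
force: [-4.7, -1.2, 2.4]
width: 23.2
time: 17.75
tool_pos: [460.8, -141.8, 15.0]
tool_rot: [-3.141, 0.001, -2.722]
force: [0.7, -0.0, 4.8]
width: 20.9
```

```bash
python3 -m handwheel '[[[0,0,-0.01,0,0,0,5],[0,0,-0.03,0,0,0,5],[0,0,-0.06,0,0,0,5],[0,0,-0.09,0,0,0,5],[0,0,-0.1,0,0,0,5],[0,0,-0.1,0,0,0,5],[0,0,-0.1,0,0,0,5],[0,0,-0.1,0,0,0,5]]]'
python3 - <<'E'
from h import *
to(632,98.7,110,24)
p,d=grab("side","10")
print(lidpos("side",p,d,(460,-140),get_obs()['tool_pos'][2]-8,0))
cv2.imwrite("pics/c10.png",p)
E
```

```text
time: 18.55
tool_pos: [459.4, -141.6, 112.5]
tool_rot: [3.14, -0.003, -2.723]
force: [0.1, 0.2, -1.9]
width: 20.7
t 18.55 pos [ 459.3906 -141.6492  112.4726] rot [ 3.14   -0.0028 -2.7228] w 20.72962063542092 F [ 0.1037  0.2394 -1.8932]
shift [-0.2554  0.1494  0.002 ] turn [ 0.0016 -0.0028 -0.0001] /8: [-0.0319  0.0187  0.0002] [ 0.0002 -0.0003 -0.    ]
(890, np.float64(102.75036804899923), array([ 457.3694, -132.3759,   99.0254,  104.3835,    0.    ]))
```

View pics/c10.png

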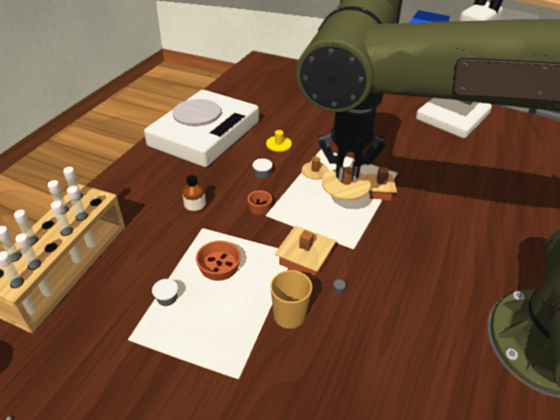

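```bash
python3 -m handwheel '[[[-0.013,0.0075,0,0,0,0,5],[-0.045,0.026,0,0,0,0,5],[-0.085,0.05,0,0,0,0,5],[-0.125,0.073,0,0,0,0,5],[-0.165,0.097,0,0,0,0,5],[-0.205,0.12,0,0,0,0,5],[-0.238,0.139,0,0,0,0,5],[-0.254,0.149,0.005,0,0,0,5]]]'
python3 -m handwheel '[[[0,0,0.01,0,0,0,5],[0,0,0.025,0,0,0,5],[0,0,0.04,0,0,0,5],[0,0,0.05,0,0,0,5],[0,0,0.054,0,0,0,5],[0,0,0.054,0,0,0,5],[0,0,0.054,0,0,0,5],[0,0,0.054,0,0,0,5]]]'
python3 - <<'E'
from h import *
to(632,98.7,45,24)
z=get_obs()['tool_pos'][2]-8.8
o=[]
for n in("side","top"):
    p,d=grab(n,"11"); c=(219,240) if n=="side" else (220,199)
    o.append(cv2.resize(p[c[1]-60:c[1]+60,c[0]-60:c[0]+60],(400,400),interpolation=cv2.INTER_CUBIC))
    print(n,lidpos(n,p,d,(632,99),z,0),dishpos(n,cv2.imread(f"pics/{n}0.png"),np.load(f"pics/{n}0.npy"),A["DRL"],0))
cv2.imwrite("pics/c11.png",np.hstack(o))
E
```

```text
time: 19.4
tool_pos: [633.1, 101.0, 108.2]
tool_rot: [-3.141, -0.001, -2.72]
force: [-0.8, -0.1, -1.5]
width: 20.9
time: 20.2
tool_pos: [632.3, 97.7, 56.5]
tool_rot: [-3.141, 0.002, -2.723]
force: [0.0, -0.2, -0.6]
width: 20.7
t 20.2 pos [632.2829  97.6742  56.4966] rot [-3.1413  0.0016 -2.7227] w 20.710682909443086 F [ 0.0433 -0.244  -0.5833]
shift [-0.0001  0.0011  0.0115] turn [-0.0003  0.0016  0.    ] /8: [-0.      0.0001  0.0014] [-0.      0.0002  0.    ]
side (1167, np.float64(46.56358909115772), array([629.0519, 103.2474,  98.8548, 103.8515,   0.    ])) [630.1068 102.6619  88.212   91.5643   0.    ]
top (316, np.float64(47.41372105473147), array([635.3961,  67.9044,  55.9976,  92.7189,   0.    ])) [631.3019  96.77    81.7074  85.0531   0.    ]
```

View pics/c11.png

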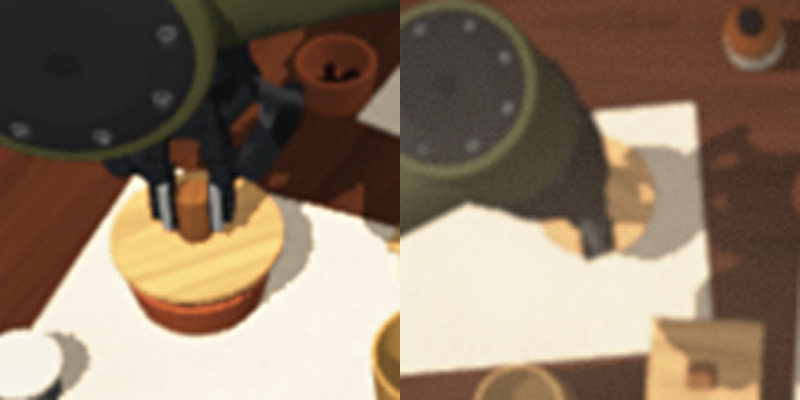

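```bash
python3 -m handwheel '[[[0,0,0.004,0,0,0,5],[0,0,0.007,0,0,0,5],[0,0,0.009,0,0,0,5],[0,0,0.010,0,0,0,5],[0,0,0.011,0,0,0,5],[0,0,0.0118,0,0,0,5],[0,0,0.0123,0,0,0,5],[0,0,0.0123,0,0,0,5]]]'
```

```text
time: 21.1
tool_pos: [631.7, 97.6, 45.1]
tool_rot: [-3.141, 0.0, -2.722]
force: [-6.4, 0.6, 7.7]
width: 20.6
```

Contact at the expected 45 mm. Release, rise and check.

```bash
python3 -m handwheel '[[[0,0,-0.0005,0,0,0,30],[0,0,-0.0005,0,0,0,40],[0,0,-0.0005,0,0,0,60],[0,0,-0.0005,0,0,0,60],[0,0,-0.0005,0,0,0,60],[0,0,-0.02,0,0,0,60],[0,0,-0.05,0,0,0,60],[0,0,-0.08,0,0,0,60]]]'
python3 - <<'E'
from h import *
to(576.5,-276.5,120,-20)
E
```

```text
time: 21.9
tool_pos: [631.5, 97.5, 123.5]
tool_rot: [-3.141, -0.001, -2.723]
force: [0.9, -0.0, -0.1]
width: 51.2
t 21.9 pos [631.4632  97.4615 123.4988] rot [-3.1413 -0.0013 -2.7226] w 51.175262179254474 F [ 0.8516 -0.0365 -0.0505]
shift [ 0.2023 -0.3193  0.0038] turn [-0.0007 -0.0012  0.768 ] /8: [ 0.0253 -0.0399  0.0005] [-0.0001 -0.0001  0.096 ]
```

```bash
python3 -m handwheel '[[[0.015,-0.025,0,0,0,0,60],[0.04,-0.063,0,0,0,0,60],[0.065,-0.103,0,0,0,0,60],[0.09,-0.142,0,0,0,0,60],[0.115,-0.181,0,0,0,0,60],[0.14,-0.221,0,0,0,0,60],[0.165,-0.26,0,0,0,0,60],[0.185,-0.292,0.01,0,0,0,60]]]'
python3 - <<'E'
from h import *
to(576.3,-276,60,24)
for n in("side","top"):
    p,d=grab(n,"12")
    print(n,lidpos(n,p,d,(632,99),36,0),lidpos(n,p,d,(485,6),36,1))
E
```

```text
time: 22.7
tool_pos: [581.7, -247.0, 114.9]
tool_rot: [-3.139, 0.002, -2.723]
force: [0.3, 1.1, -0.2]
width: 51.4
t 22.7 pos [ 581.6638 -247.0173  114.853 ] rot [-3.1392  0.0022 -2.7233] w 51.440875864554464 F [ 0.3353  1.104  -0.1758]
shift [ 0.0168 -0.0242  0.0549] turn [-0.0024  0.0022 -0.0006] /8: [ 0.0021 -0.003   0.0069] [-0.0003  0.0003 -0.0001]
side (1399, np.float64(35.21691642872872), array([629.7907, 100.9735, 101.4062, 104.8879,   0.    ])) (1363, np.float64(35.28193916793282), array([484.4483,   9.604 ,  93.6702,  92.7623,  -2.9282]))
  return _methods._mean(a, axis=axis, dtype=dtype,
  ret = ret.dtype.type(ret / rcount)
Traceback (most recent call last):
  File "h.py", line 49, in lidpos
    return len(u),np.median(P[v,u,2]),hull_fit(ray(n,np.c_[u,v],z0)[:,:2],sq)
                                               ~~~^^^^^^^^^^^^^^^^^
  File "h.py", line 6, in ray
    q=cv2.undistortPoints(uv,np.array(m["K"]),np.array(m["D"])).reshape(-1,2)
      ~~~~~~~~~~~~~~~~~~~^^^^^^^^^^^^^^^^^^^^^^^^^^^^^^^^^^^^^^
cv2.error: OpenCV(4.12.0) /io/opencv/modules/calib3d/src/undistort.dispatch.cpp:347: error: (-215:Assertion failed) CV_IS_MAT(_src) && CV_IS_MAT(_dst) && (_src->rows == 1 || _src->cols == 1) && (_dst->rows == 1 || _dst->cols == 1) && _src->cols + _src->rows - 1 == _dst->rows + _dst->cols - 1 && (CV_MAT_TYPE(_src->type) == CV_32FC2 || CV_MAT_TYPE(_src->type) == CV_64FC2) && (CV_MAT_TYPE(_dst->type) == CV_32FC2 || CV_MAT_TYPE(_dst->type) == CV_64FC2) in function 'cvUndistortPointsInternal'
```

```bash
python3 -m handwheel '[[[0.008,-0.012,0.005,0,0,0,60],[0.0165,-0.0235,0.02,0,0,0,60],[0.0165,-0.0235,0.04,0,0,0,60],[0.0165,-0.0235,0.054,0,0,0,60],[0.0165,-0.0235,0.055,0,0,0,60],[0.0165,-0.0235,0.055,0,0,0,60],[0.0165,-0.0235,0.055,0,0,0,60],[0.0165,-0.0235,0.055,0,0,0,60]]]'
python3 - <<'E'
from h import *
to(576.3,-276,14.5,24)
E
```

```text
time: 23.6
tool_pos: [576.8, -272.5, 59.4]
tool_rot: [-3.14, 0.001, -2.722]
force: [0.3, 0.1, 0.3]
width: 51.3
t 23.6 pos [ 576.7757 -272.4721   59.3967] rot [-3.1403  0.0014 -2.7221] w 51.31011504780162 F [0.276  0.0603 0.25  ]
shift [ 0.0019 -0.003   0.0449] turn [-0.0013  0.0014  0.0007] /8: [ 0.0002 -0.0004  0.0056] [-0.0002  0.0002  0.0001]
```

```bash
python3 -m handwheel '[[[0.0015,-0.003,0.012,0,0,0,60],[0.0015,-0.003,0.028,0,0,0,60],[0.0015,-0.003,0.038,0,0,0,60],[0.0015,-0.003,0.043,0,0,0,60],[0.0015,-0.003,0.0445,0,0,0,60],[0.0015,-0.003,0.0445,0,0,0,60],[0.0015,-0.003,0.0445,0,0,0,30],[0.0015,-0.003,0.0445,0,0,0,20]]]'
python3 -m handwheel '[[[0,0,0,0,0,0,5],[0,0,0,0,0,0,5],[0,0,0,0,0,0,5],[0,0,0,0,0,0,5],[0,0,0,0,0,0,5],[0,0,0,0,0,0,5],[0,0,0,0,0,0,5],[0,0,0,0,0,0,5]]]'
```

```text
time: 24.4
tool_pos: [576.3, -276.0, 14.4]
tool_rot: [-3.141, 0.001, -2.723]
force: [0.9, 0.3, -0.4]
width: 23.2
time: 25.2
tool_pos: [576.4, -276.0, 14.5]
tool_rot: [-3.14, 0.001, -2.722]
force: [0.2, 0.9, 5.8]
width: 20.8
```

```bash
python3 -m handwheel '[[[0,0,-0.01,0,0,0,5],[0,0,-0.03,0,0,0,5],[0,0,-0.06,0,0,0,5],[0,0,-0.075,0,0,0,5],[0,0,-0.08,0,0,0,5],[0,0,-0.08,0,0,0,5],[0,0,-0.08,0,0,0,5],[0,0,-0.08,0,0,0,5]]]'
python3 - <<'E'
from h import *
to(638.6,-93,95,24)
p,d=grab("side","13")
print(lidpos("side",p,d,(576,-275),get_obs()['tool_pos'][2]-8.5,0))
cv2.imwrite("pics/c13.png",p[60:300,200:440])
E
```

```text
time: 26.0
tool_pos: [575.2, -275.6, 91.9]
tool_rot: [3.14, -0.002, -2.723]
force: [-0.1, -0.5, -0.6]
width: 20.9
t 26.0 pos [ 575.1883 -275.5983   91.8558] rot [ 3.1399 -0.002  -2.7227] w 20.930175546381843 F [-0.1327 -0.5119 -0.6424]
shift [-0.1322  0.141  -0.0032] turn [ 0.0017 -0.002   0.    ] /8: [-0.0165  0.0176 -0.0004] [ 0.0002 -0.0002  0.    ]
(257, np.float64(83.02587417707173), array([ 572.1622, -264.949 ,   63.0973,   70.5417,    0.    ]))
```

View pics/c13.png

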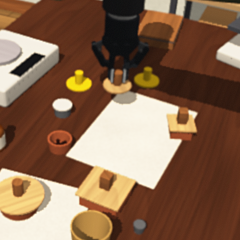

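```bash
python3 -m handwheel '[[[-0.01,0.011,-0.002,0,0,0,5],[-0.033,0.035,-0.003,0,0,0,5],[-0.06,0.064,-0.003,0,0,0,5],[-0.087,0.093,-0.003,0,0,0,5],[-0.111,0.119,-0.003,0,0,0,5],[-0.126,0.135,-0.003,0,0,0,5],[-0.131,0.1405,-0.003,0,0,0,5],[-0.131,0.1405,0.01,0,0,0,5]]]'
python3 -m handwheel '[[[0,0,0.01,0,0,0,5],[0,0,0.018,0,0,0,5],[0,0,0.023,0,0,0,5],[0,0,0.025,0,0,0,5],[0,0,0.025,0,0,0,5],[0,0,0.025,0,0,0,5],[0,0,0.025,0,0,0,5],[0,0,0.025,0,0,0,5]]]'
python3 - <<'E'
from h import *
to(638.6,-93,44.5,24)
z=get_obs()['tool_pos'][2]-8.5
o=[]
for n in("side","top"):
    p,d=grab(n,"14"); c=(260,190) if n=="side" else (288,197)
    o.append(cv2.resize(p[c[1]-50:c[1]+50,c[0]-50:c[0]+50],(400,400),interpolation=cv2.INTER_CUBIC))
    cv2.imwrite("pics/c14.png",np.hstack(o))
    print(n,lidpos(n,p,d,(638,-93),z,0),dishpos(n,cv2.imread(f"pics/{n}0.png"),np.load(f"pics/{n}0.npy"),A["DRS"],0))
E
```

```text
time: 26.85
tool_pos: [639.8, -93.0, 85.1]
tool_rot: [-3.14, 0.003, -2.721]
force: [-0.1, -0.8, -0.9]
width: 20.9
time: 27.65
tool_pos: [638.6, -94.2, 59.1]
tool_rot: [-3.141, 0.001, -2.723]
force: [-0.2, -0.1, -0.3]
width: 20.9
t 27.65 pos [638.6448 -94.213   59.0848] rot [-3.1412  0.0007 -2.7225] w 20.876552732972275 F [-0.1908 -0.1222 -0.3455]
shift [-0.0004  0.0011  0.0146] turn [-0.0003  0.0007  0.0002] /8: [-0.0001  0.0001  0.0018] [-0.      0.0001  0.    ]
side (315, np.float64(49.91778041319333), array([635.2258, -83.6148,  59.7551,  68.7077,   0.    ])) [636.0185 -90.0834  55.8031  59.6056   0.    ]
top (43, np.float64(49.76686945788856), array([615.052 , -82.6877,  19.7869,  33.2209,   0.    ])) [638.5334 -93.8668  52.0946  54.6849   0.    ]
```

View pics/c14.png

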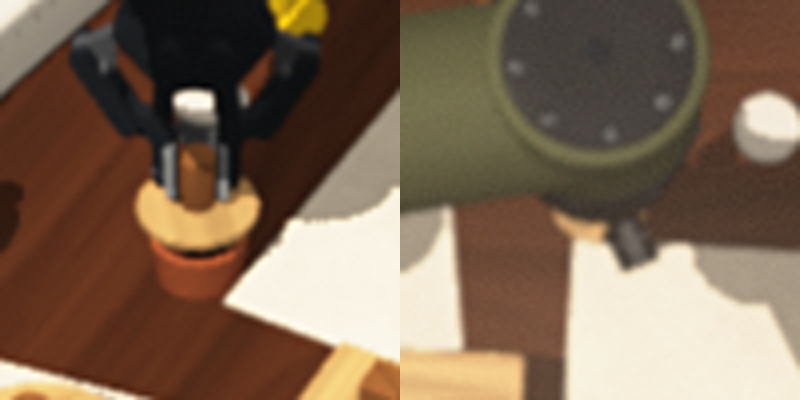

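Run:
```python
from h import *
n="side"
def mec(mask,z):
    b,l=big(mask.astype(np.uint8),0); v,u=np.nonzero(l==b); X=ray(n,np.c_[u,v],z)[:,:2].astype(np.float32)
    return cv2.minEnclosingCircle(X), X
p=cv2.imread("pics/side14.png");P=cloud(n,np.load("pics/side14.npy"))
m=(np.hypot(P[...,0]-638,P[...,1]+93)<75)&(P[...,2]>41)&(P[...,2]<56)&(lid_mask(p)>0)
c,X=mec(m,50.5); print(c)
p=cv2.imread("pics/side0.png");P=cloud(n,np.load("pics/side0.npy"))
m=(np.hypot(P[...,0]-636,P[...,1]+93)<60)&(P[...,2]>25)&(P[...,2]<36)&(dish_mask(p)>0)
c2,Y=mec(m,30); print(c2)
g=np.array([-.414,.907]) # toward side camera
g=np.array([270.-637,625+93]);g/=np.linalg.norm(g)
print("near edge lid-34:",(X@g).max()-34,"dish-28:",(Y@g).max()-28, "tcp", np.array([638.6,-94.2])@g)
```

```text
((637.0436401367188, -88.65885162353516), 34.3582649230957)
((636.4862060546875, -89.58328247070312), 29.802785873413086)
near edge lid-34: -370.4467147689876 dish-28: -368.2441113601806 tcp -374.52577150380887
```

```bash
python3 -m handwheel '[[[-0.0004,0.001,0.005,0,0,0,5],[-0.0004,0.001,0.009,0,0,0,5],[-0.0004,0.001,0.012,0,0,0,5],[-0.0004,0.001,0.013,0,0,0,5],[-0.0004,0.001,0.014,0,0,0,5],[-0.0004,0.001,0.0148,0,0,0,5],[-0.0004,0.001,0.0154,0,0,0,5],[-0.0004,0.001,0.0154,0,0,0,5]]]'
```

```text
time: 28.55
tool_pos: [638.4, -93.3, 45.1]
tool_rot: [-3.141, 0.0, -2.722]
force: [-4.3, 1.1, 8.3]
width: 20.8
```

Contact; release, rise, and back off to the right, clear of the views.

```bash
python3 -m handwheel '[[[0,0,-0.0005,0,0,0,30],[0,0,-0.0005,0,0,0,40],[0,0,-0.0005,0,0,0,60],[0,0,-0.0005,0,0,0,60],[0,0,-0.0005,0,0,0,60],[0,0,-0.02,0,0,0,60],[0,0,-0.05,0,0,0,60],[0,0,-0.09,0,0,0,60]]]'
python3 -m handwheel '[[[0,0,-0.04,0,0,0,60],[0,0,-0.08,0,0,0,60],[0.01,-0.035,-0.12,0,0,0,60],[0.03,-0.07,-0.14,0,0,0,60],[0.055,-0.11,-0.14,0,0,0,60],[0.08,-0.15,-0.14,0,0,0,60],[0.1,-0.19,-0.14,0,0,0,60],[0.12,-0.23,-0.14,0,0,0,60]]]'
python3 -c "
from h import *
to(250,-580,230,24)"
```

```text
time: 29.35
tool_pos: [637.2, -93.1, 132.0]
tool_rot: [3.14, -0.004, -2.723]
force: [-0.6, -0.3, -0.3]
width: 51.3
time: 30.15
tool_pos: [621.9, -353.9, 273.4]
tool_rot: [-3.141, 0.0, -2.723]
force: [0.9, 0.7, 0.7]
width: 51.0
t 30.15 pos [ 621.933  -353.8545  273.3751] rot [-3.1413  0.0002 -2.7225] w 51.03583136500554 F [0.8668 0.6766 0.7294]
shift [ 0.4318 -0.0552  0.0433] turn [-0.0003  0.0002  0.0002] /8: [ 0.054  -0.0069  0.0054] [-0.  0.  0.]
```

```bash
python3 -m handwheel '[[[0.03,-0.02,0,0,0,0,60],[0.07,-0.045,0,0,0,0,60],[0.11,-0.07,0,0,0,0,60],[0.15,-0.09,0,0,0,0,60],[0.19,-0.1,0,0,0,0,60],[0.23,-0.1,0,0,0,0,60],[0.27,-0.095,0,0,0,0,60],[0.3,-0.09,0,0,0,0,60]]]'
python3 - <<'E'
from h import *
P0={n:(cv2.imread(f"pics/{n}0.png"),np.load(f"pics/{n}0.npy")) for n in("side","top")}
for n in("side","top"):
    p,d=grab(n,"15")
    for k in("RL","RS","SL","SS"):
        sq=int(k[0]=="S"); c=A["D"+k]
        try:
            l=lidpos(n,p,d,c,36,sq,70)[1:]; print(n,k,l, "dish0",dishpos(n,*P0[n],c,sq))
        except Exception as e: print(n,k,"none")
    P=cloud(n,d)
    for k in("cup","bot"):
        c=A[k]; print(n,k,hull_fit(P[(np.hypot(P[...,0]-c[0],P[...,1]-c[1])<60)&(P[...,2]>78)],0)[:2])
cv2.imwrite("pics/c15a.png",cv2.resize(cv2.imread("pics/top15.png")[130:320,130:440],None,fx=2.5,fy=2.5))
cv2.imwrite("pics/c15b.png",cv2.resize(cv2.imread("pics/side15.png")[130:370,130:440],None,fx=2.5,fy=2.5))
E
```

```text
time: 30.95
tool_pos: [382.6, -557.3, 273.2]
tool_rot: [-3.141, -0.0, -2.724]
force: [-0.4, 0.6, 2.0]
width: 51.1
side RL (np.float64(35.285356528655996), array([629.79, 100.97, 101.41, 104.89,   0.  ])) dish0 [630.11 102.66  88.21  91.56   0.  ]
side RS (np.float64(36.014799489591496), array([637.2 , -88.76,  66.43,  70.75,   0.  ])) dish0 [636.02 -90.08  55.8   59.61   0.  ]
side SL (np.float64(35.20066582798381), array([484.45,   9.6 ,  93.67,  92.76,  -2.93])) dish0 [483.45   8.65  83.99  81.92  -3.01]
side SS (np.float64(35.470078230651666), array([ 405.46, -258.12,   64.15,   63.2 ,   26.15])) dish0 [ 405.26 -260.15   52.82   52.17   26.16]
side cup [456.98 147.77]
side bot [770.74 -30.23]
top RL (np.float64(35.99727907893089), array([631.3 ,  94.84,  97.15,  99.77,   0.  ])) dish0 [631.3   96.77  81.71  85.05   0.  ]
top RS (np.float64(36.570926726868265), array([639.38, -93.48,  65.32,  67.49,   0.  ])) dish0 [638.53 -93.87  52.09  54.68   0.  ]
top SL (np.float64(35.89164823728515), array([486.11,   4.33,  92.34,  92.14,  -2.72])) dish0 [485.29   4.6   80.39  80.25  -2.97]
top SS (np.float64(35.915052217371226), array([ 405.42, -265.86,   62.42,   61.75,   22.83])) dish0 [ 405.68 -268.11   51.57   49.66   21.84]
top cup [457.12 144.28]
top bot [769.2  -32.44]
```

View pics/c15a.png

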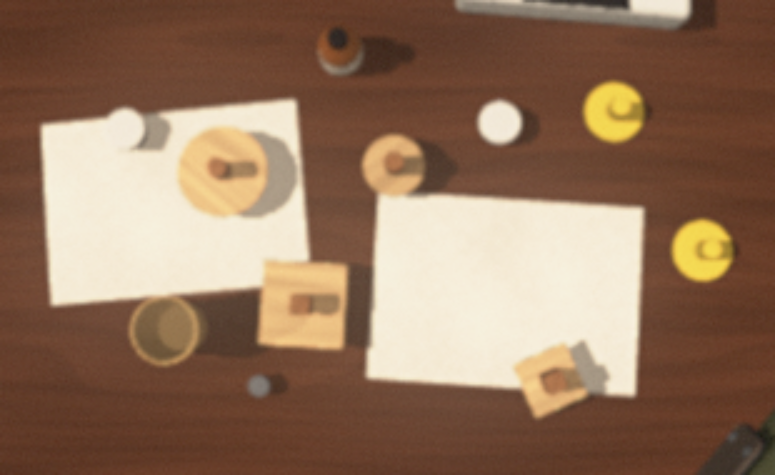

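View pics/c15b.png

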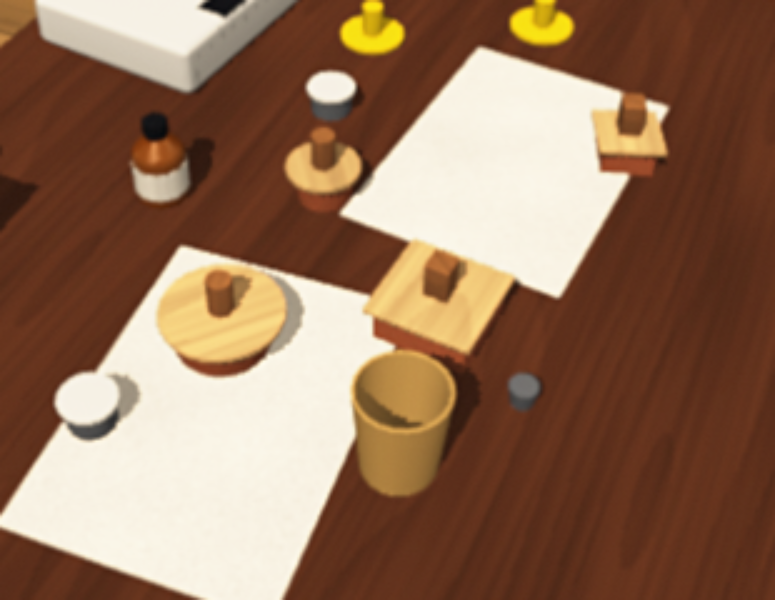

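All four lids sit flat (plate tops about 36 mm up) and within about 2 mm of where their dishes were measured. The small square lid is at (555,380) in the first crop. The cup and bottle haven't moved, so I'm handing in.

```bash
python3 -c "
from workcell import *
print(get_obs()['time']); print(sign_off())"
```

```text
31.05
the job is handed in; nothing more can be done
None
```

All four lids are on their matching dishes, and I handed the job in at 31 s of the 106 s allowed. I lifted each lid by its knob, lowered it until it touched the rim (8–10 N measured at contact), then opened the jaws and rose straight up.

**Last checks (both cameras):**
- **Lids:** plate tops are at 35–36.6 mm, where about 36 mm is flat on the rim. Lid middles are within about 2.3 mm of the dishes as first measured, and both square lids are within about 1° of their dish's sides.
- **Cup and bottle:** both are within 0.3 mm of where they started.
- **Arm:** clear of everything, at (383, -557, 273) mm.

**Disagreements and limits:**
- **Camera mismatch:** the two cameras differed by 2–8 mm in y. I corrected for this using the arm's own position and compared lid to dish within each view. For the small square dish they also differed by about 4° in angle, so I aimed at 24°, in between.
- **Failed top-view measurements:** the top view could not see the lids under the arm for three checks (two while placing the small square lid, one on the round large lid afterwards). The final pictures covered all four.
- **Dish positions:** I did not re-measure the dishes after covering them, since the lids hide their rims. The offsets above assume they stayed put.

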